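# Load the rotary sample stage and index it to the mark

### The job

Slide the stage's orange transport lock fully to its free end (green patch), then put every sample block flat in the sprung grey tray and, only once all are in, push it down until the catch holds it down by itself. Next turn the black worm knob, turn after turn, until the turntable's red pointer is in line with the green mark, let go, and finally slide the lock fully back to its locked end (red patch). Leave the bottle, the orange rack and the beaker where they are.

Things in the scene. Friction and masses are not known exactly. Their poses are not given: they have to be found in the camera images.
- stage: the rotary sample stage, fixed to the bench: white base 280 x 280 x 50 mm (x, y, z) centred on its origin, with a grey worm box 260 (x) x 100 (y) x 70 mm high joined to its +y side (y = 140 to 240 mm). Origin on the bench, on the turntable's axis. The worm box carries the black knob at its far (+x) end and the orange lock grip at its near (-x) end.
- mark (a point): green mark on the fixed scale of the base, 129 mm from the turntable's axis along the stage's +x; long black scale lines stand every 20 degrees, short ones every 5
- pointer (a point): tip of the red pointer painted on the dark turntable's rim, 115 mm from the axis; it must stand in line with the green mark
- turntable (a joint): angle in rad of the turntable (dark disc, 230 mm across, top 64 mm above the bench) that carries the tray: 0 = red pointer exactly on the green mark, negative before it; it starts 14 to 24 degrees before the mark; growing = clockwise from above. It moves only with the knob: 36 times slower, same direction.
- knob (a joint): turn in rad of the worm knob: 36 x the turntable's angle, so it starts 1.4 to 2.4 turns short of 0; growing = clockwise from above. It turns on from where it was left and stays there; range -19 to 7. About 0.05 N m turns it.
- knob_top (a point): centre of the top of the worm knob, a black fluted cylinder 46 mm across and 40 mm tall on a vertical axis with a white line on its top, standing on a steel plate 6 mm thick and 68 mm across (plate top 40 mm below this point). Take it across its sides at any angle
- lock (a joint): travel in m of the transport lock grip along the stage's +x: 0 = locked end stop (beside the red patch, nearest the robot), 0.06 = free end stop (beside the green patch, towards the knob). Starts within 10 mm of the locked end; stays where it is left; about 1.5 N moves it.
- lock_top (a point): centre of the top of the orange lock grip, a block 20 mm along its travel (stage x), 28 mm across it (stage y), 40 mm tall, on a track whose top is 40 mm below this point. The point's y axis points along the travel to the free end
- tray (a joint): how far in m the sprung tray has sunk: 0 = up. It sinks a few mm under the blocks; pushed to about 0.021 (another 5 to 10 N straight down anywhere on the tray or on the blocks in it) the catch snaps over it, and it then stays at about 0.020 when let go. Bottom stop 0.024.
- tray_floor (a point): centre of the inner floor of the grey tray on the turntable (turns and sinks with it). Inside, the tray is 106 mm (point x) x 190 mm (point y), with a rim 9 mm above the floor; floor 96 mm above the bench when up. Up to three blocks stand in it side by side, 60 mm apart along point y, their long sides along point x; white lines part the three places
- catch (a joint): how far in m the yellow sprung catch at the middle of the tray's point +x side is pushed out: 0 = in. It goes out about 7 mm and snaps back as the tray goes down; pulled out by hand it lets the tray up again.
- block_a: sample block: white box 90 x 40 x 30 mm (x, y, z) with blue caps on it and a blue upright grip fin in the middle of its top, 50 mm long (x), 12 mm thick (y), standing 29 mm above the box (fin top 59 mm above the underside). About 150 g. Origin: centre of the underside. Two or three of the four blocks are there.
- block_b: sample block: white box 90 x 40 x 30 mm (x, y, z) with green caps on it and a green upright grip fin in the middle of its top, 50 mm long (x), 12 mm thick (y), standing 29 mm above the box (fin top 59 mm above the underside). About 150 g. Origin: centre of the underside. Two or three of the four blocks are there.
- block_c: sample block: white box 90 x 40 x 30 mm (x, y, z) with red caps on it and a red upright grip fin in the middle of its top, 50 mm long (x), 12 mm thick (y), standing 29 mm above the box (fin top 59 mm above the underside). About 150 g. Origin: centre of the underside. Two or three of the four blocks are there.
- block_d: sample block: white box 90 x 40 x 30 mm (x, y, z) with yellow caps on it and a yellow upright grip fin in the middle of its top, 50 mm long (x), 12 mm thick (y), standing 29 mm above the box (fin top 59 mm above the underside). About 150 g. Origin: centre of the underside. Two or three of the four blocks are there.
- reagent_bottle: amber bottle with a blue cap, 64 mm across, 150 mm tall, not part of the job. Origin: centre of its underside
- tube_rack: loose orange tube rack 100 x 60 x 54 mm, not part of the job. Origin: centre of its underside
- beaker: glass beaker 80 mm across, 90 mm tall, not part of the job. Origin: centre of its underside

How it is judged:
By the outcome, as a careful person would: the job done as asked, in the order asked, and still so for the second after the job is handed in, with the robot touching nothing.
Of block_a, block_b, block_c, block_d only 2 to 3 are there at a start; the rules pass over those that are not, and their reading is None.
At some moment in a run one of block_a, block_b, block_c, block_d may be knocked a few centimetres aside while the robot is not near it.
Once in a run the grip may slacken for a moment while it holds something.
It also fails if it takes over 210 s, if anything falls off the work surface, if the arm or the gripper's body presses on something with over 40 N, if the wrist force passes 120 N, or if a joint passes its speed limit or range.

### The arm

A 7-joint arm with a two-finger parallel gripper is mounted at the origin on the work surface. World frame = base frame: x ahead of the robot, y to its left, z up, the work surface at z = 0. Lengths are in m, angles in rad, forces in N, time in s.
With the tool pointing down it reaches from about 0.425 to 0.95 m from the base axis. Payload 4.7 kg.
Tool frame: the origin (TCP) lies on the centre line of the jaws, within the pads' length; the fingertips stand robot.nose_length ahead of it and the grasp point (between the pads) lies 8 mm behind it (robot.nose_length is the distance from the TCP to the fingertips, in m); z points along the fingers, x is the direction in which the jaws open and shut, and the axes are right-handed (so a half turn about z gives the same grasp; the last joint's range is limited). The gripper opens to 85 mm and grips with 20 to 120 N. Pads are 22 mm wide; open, the fingers measure 114 mm over their backs; the gripper's body (76 mm by 85 mm) begins 54 mm behind the grasp point. The pads swing forward as they close: fully open they stand 13 mm farther back than shut.
Start: joints at [-1.196, 0.469, -0.049, 1.532, 0.024, 1.141, -0.082], TCP at [0.265, 0.621, 0.242] pointing down, gripper open.
Joint ranges: [-2.59, 2.59], [-0.33, 1.99], [-1.39, 1.29], [0.1, 2.45], [-1.04, 4.18], [0.21, 1.99], [-2.66, 2.66]. Speed limits (rad/s): [2.57, 2.57, 3.14, 3.14, 3.14, 3.14, 3.14].

### API

Orientations are given as [roll, pitch, yaw] about the fixed x, y, z axes, in that order (R = Rz(yaw) Ry(pitch) Rx(roll)).
In Python, from plant import robot gives the robot as it stands. Calls block until the motion is done:
- robot.goto(position, orientation): joint-space move of the TCP to a pose.
- robot.move_straight(position, vel=0.15, attitude=None, contact_N=None): straight line of the TCP; attitude=None keeps the orientation; vel is the mean speed in m/s. With contact_N (N) it stops when the force on the tool has changed by that much, and returns True; else False.
- robot.move_joints(angles): joint-space move.
- robot.grip(opening, strength=None): opening from 0.0 (shut) to 1.0 (fully open); strength is the grip in N (None keeps the last); returns when the fingers have stopped.
- robot.sleep(seconds).
- robot.inverse_kinematics(position, orientation): joint angles nearest the present ones, or None.
- robot.sense(): the state.
- robot.grab_frame(name): name is "side" or "top" or "wrist"; returns a dict with "image" (420x560x3 uint8, red, green, blue), "range_z" (420x560 float32, m along the optical axis (not along the pixel's ray), 0 where there is no reading), "fx", "fy", "cx", "cy" (pixels), "dist_coeffs" ([k1, k2, p1, p2, k3] as OpenCV has them; the pictures are not rectified), "R" (3x3) and "t" (3): a world point X has camera coordinates R X + t. Camera axes: x right, y down, z forward; pixel columns grow to the right and rows downward; lengths in m; the calibration is good to about 2 mm. A picture is of the moment at which its call begins.
A pose or a line that the arm cannot do raises robot.IKError and nothing moves.
- robot.close_job(): hands the job in, once; it reports no verdict.
The state is a dict: "t": time; "joint_pos": joint angles; "joint_velocities": joint speeds; "effort": joint torques, N m; "tcp_pos": TCP position; "tcp_rot": TCP orientation; "wrist_force": force on the tool from outside, world axes, zero at the start; "torque": the same for the moment, N m; "opening": opening from 0.0 (shut) to 1.0 (fully open).
Only numpy, scipy, OpenCV 4.12 (cv2) and the standard library are available. Lean on these libraries where they do the work, as an engineer would, in place of code of your own. Each camera call takes 0.05 s, during which the arm holds its last target.

## Working session

There is one attempt and no reset: what is moved stays moved. The work goes in short steps, each a Python script; the robot and the scene stay as the last script left them, time stands still between calls to the robot, and variables do not carry over. Pictures are saved under pics/ and viewed, and the job is handed in when it is done.

```bash
ls; mkdir -p pics; cat > h.py <<'E'
import numpy as np, cv2
from plant import robot
def snap(n,f):
    d=robot.grab_frame(n); cv2.imwrite(f'pics/{f}.png',cv2.cvtColor(d['image'],cv2.COLOR_RGB2BGR)); 
    np.savez(f'pics/{f}.npz',**{k:np.array(v) for k,v in d.items()}); return d
def load(f): 
    z=np.load(f'pics/{f}.npz'); return {k:z[k] for k in z.files}
def K(d): return np.array([[d['fx'],0,d['cx']],[0,d['fy'],d['cy']],[0,0,1]],float)
def ray(d,uv):
    p=cv2.undistortPoints(np.array(uv,float).reshape(-1,1,2),K(d),np.array(d['dist_coeffs'],float)).reshape(-1,2)
    v=np.c_[p,np.ones(len(p))]@np.array(d['R']); c=-np.array(d['R']).T@np.array(d['t']); return c,v
def onplane(d,uv,z):
    c,v=ray(d,uv); return c+v*((z-c[2])/v[:,2])[:,None]
def depthpt(d,uv):
    uv=np.array(uv).reshape(-1,2); c,v=ray(d,uv); return c+v*d['range_z'][uv[:,1].astype(int),uv[:,0].astype(int)][:,None]
def proj(d,X):
    r,_=cv2.Rodrigues(np.array(d['R'],float)); return cv2.projectPoints(np.array(X,float).reshape(-1,3),r,np.array(d['t'],float),K(d),np.array(d['dist_coeffs'],float))[0].reshape(-1,2)
E
python3 - <<'E'
from h import *
for n in ('top','side','wrist'): 
    d=snap(n,n+'0'); print(n,d['fx'],-np.array(d['R']).T@d['t'],d['dist_coeffs'])
s=robot.sense(); print(s); print(robot.nose_length)
E
```

```text
pics
top 455.02290828732964 [0.41177293 0.03170204 1.39246986] [-0.03716698  0.          0.          0.          0.        ]
side 429.8389191418818 [-0.05715241 -0.72568724  0.85618895] [0.00729029 0.         0.         0.         0.        ]
wrist 303.05199718533004 [0.19255462 0.65218297 0.37391305] [0.00023231 0.         0.         0.         0.        ]
{'t': 0.15, 'joint_pos': array([-1.19588574,  0.46926826, -0.04859823,  1.53341657,  0.02409345,
        1.14103252, -0.08231518]), 'joint_velocities': array([-7.63737952e-05, -3.72256031e-03,  6.22166094e-04, -1.93199697e-03,
       -2.16021555e-03,  1.80996615e-03, -1.32685567e-03]), 'effort': array([ 4.90731563e-04, -5.10764551e+01, -4.67812386e-02, -2.37975526e+01,
        1.07482943e-02,  5.44825802e-03,  1.85747746e-05]), 'tcp_pos': array([0.26503241, 0.62031505, 0.24149561]), 'tcp_rot': array([3.14155019e+00, 1.53898159e-03, 1.16699628e+00]), 'wrist_force': array([-0.31877558,  1.3332149 ,  1.03000045]), 'torque': array([-0.04582156,  0.02794017,  0.01815141]), 'opening': 0.999767071412138}
0.011
```

View pics/top0.png

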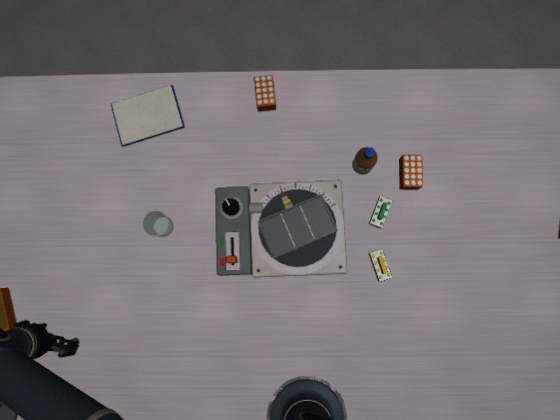

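View pics/side0.png

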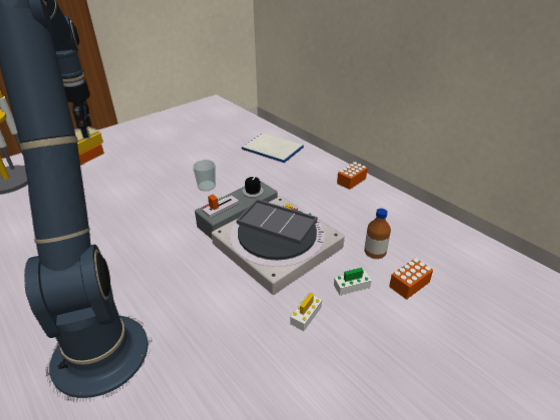

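View pics/wrist0.png

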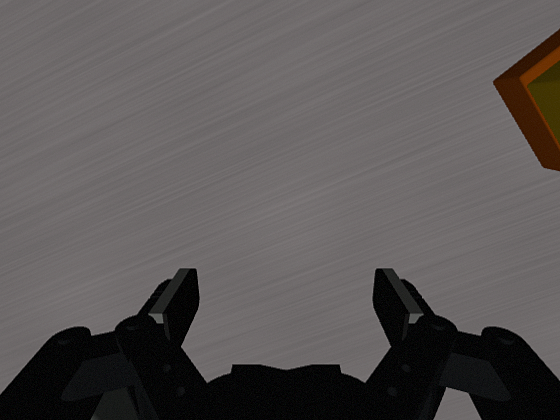

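Top view: the stage is at about (298,228), with the knob at (231,207) and the lock at (231,260). The green block is at (381,212) and the yellow one at (380,265); I see no third block so far. Next I'll zoom in and measure.

```bash
python3 - <<'E'
from h import *
d=load('top0'); im=cv2.cvtColor(d['image'],cv2.COLOR_RGB2BGR)
cv2.imwrite('pics/z1.png',cv2.resize(im[170:290,205:355],None,fx=5,fy=5,interpolation=cv2.INTER_CUBIC))
cv2.imwrite('pics/z2.png',cv2.resize(im[180:290,350:430],None,fx=5,fy=5,interpolation=cv2.INTER_CUBIC))
# screws (base dark points), guess
for nm,uv in dict(base=[(254,268),(340,266),(339,186),(255,190)],).items():
    print(nm,onplane(d,uv,0.05).round(4).tolist(),depthpt(d,uv).round(4).tolist())
for nm,uv,z in [('knob',(231,207),.116),('lock',(231,260),.12),('tray',(298,226),.096),('b',(381,212),.059),('d',(381,265),.059)]:
    print(nm,onplane(d,uv,z).round(4),depthpt(d,uv).round(4))
E
```

```text
base [[0.4317, 0.1479, 0.05], [0.4358, -0.1038, 0.05], [0.6738, -0.1065, 0.05], [0.6641, 0.1457, 0.05]] [[0.4318, 0.1484, 0.0446], [0.4358, -0.1036, 0.0524], [0.672, -0.1056, 0.0589], [0.6633, 0.1453, 0.0541]]
knob [[0.6032 0.2083 0.116 ]] [[0.6033 0.2084 0.1157]]
lock [[0.4531 0.2062 0.12  ]] [[0.4528 0.2049 0.1295]]
tray [[0.5495 0.0182 0.096 ]] [[0.5503 0.0181 0.0884]]
b [[ 0.5928 -0.2275  0.059 ]] [[ 0.5927 -0.2273  0.0597]]
d [[ 0.4376 -0.2218  0.059 ]] [[ 0.4376 -0.2218  0.0591]]
```

View pics/z1.png

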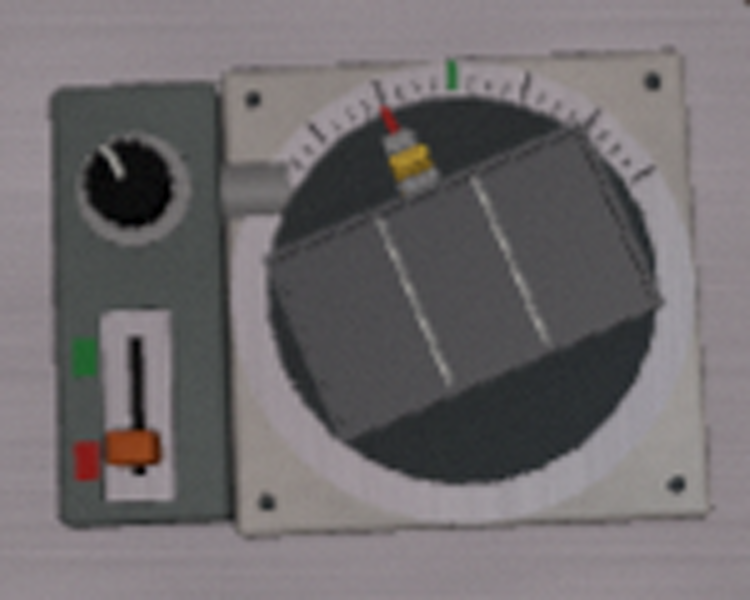

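View pics/z2.png

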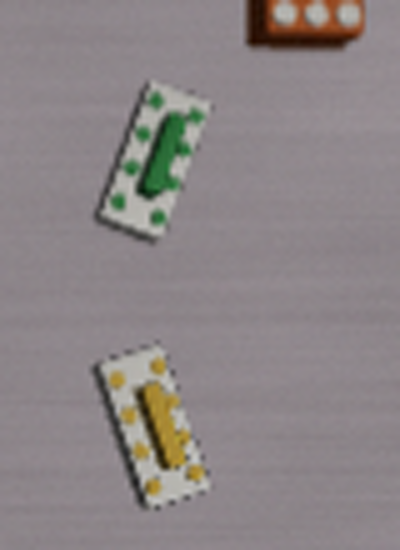

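Zoomed in (z1): screws at (253,98), (652,80), (677,484) and (267,502), pointer tip at (385,110), mark at (452,75), knob at (128,183), lock at (133,446), catch at (410,160). The tray is empty. In z2 the green fin is at about (161,155) and the yellow one at (161,427).

```bash
cat >> h.py <<'E'
def wrap(a,p=np.pi): return (a+p/2)%p-p/2
HS={'g':((45,90,60),(85,255,255)),'y':((18,120,90),(33,255,255)),'o':((5,150,110),(15,255,255))}
def mask(d,c):
    hsv=cv2.cvtColor(d['image'],cv2.COLOR_RGB2HSV); return cv2.inRange(hsv,*HS[c])
def finpose(d,c,z=.059,box=None,zmin=.048):
    """fin top: masked pixels with depth height ~z -> centre, yaw"""
    m=mask(d,c)
    if box: b=np.zeros_like(m); b[box[1]:box[3],box[0]:box[2]]=1; m=m*b
    n,l,st,ce=cv2.connectedComponentsWithStats(m)
    k=1+np.argmax(st[1:,4]); v,u=np.where(l==k); uv=np.c_[u,v]
    P=depthpt(d,uv); t=P[:,2]>zmin
    Q=onplane(d,uv[t],z)[:,:2]; (c0,sz,a)=cv2.minAreaRect((Q*1000).astype(np.float32))
    a=np.radians(a); 
    if sz[0]<sz[1]: a+=np.pi/2
    return np.array(c0)/1000,wrap(a),np.array(sz)/1000,len(Q),st[k]
E
python3 - <<'E'
from h import *
d=load('top0')
f=lambda p,o=(205,170):[( (x+.5)/5-.5+o[0],(y+.5)/5-.5+o[1]) for x,y in p]
S=onplane(d,f([(253,98),(652,80),(677,484),(267,502)]),.05)
c=S.mean(0); ax=(S[0]+S[1]-S[2]-S[3])[:2]; yaw=np.arctan2(ax[1],ax[0]); 
ay=(S[0]+S[3]-S[1]-S[2])[:2]; print('stage',c,np.degrees(yaw),np.degrees(np.arctan2(-ay[0],ay[1])),[np.linalg.norm(S[i]-S[i-1]) for i in range(4)])
M=onplane(d,f([(452,75)]),.05)[0]-c; P=onplane(d,f([(385,110)]),.064)[0]-c
print('mark',np.hypot(*M[:2]),np.degrees(np.arctan2(M[1],M[0])),'ptr',np.hypot(*P[:2]),np.degrees(np.arctan2(P[1],P[0])))
T=onplane(d,f([(268,258),(580,125),(662,300),(343,440)]),.105); print('tray c',T.mean(0),[np.linalg.norm(T[i]-T[i-1]) for i in range(4)], [np.degrees(np.arctan2(*(T[i]-T[i-1])[[1,0]])) for i in range(4)])
print('knob',onplane(d,f([(128,183)]),.116),'lock',onplane(d,f([(133,446)]),.12),depthpt(d,np.array(f([(128,183),(133,446)])).round()))
for cc,bx in (('g',(365,190,400,235)),('y',(365,240,400,290))):
    print(cc,finpose(d,cc,box=bx))
s=load('side0')
for cc,bx in (('g',(330,260,375,300)),('y',(285,285,330,335))):
    print(cc,finpose(s,cc,box=bx))
E
```

```text
stage [0.55052873 0.02073573 0.05      ] 2.1635715327650344 2.0809292263607797 [np.float64(0.24090993427847807), np.float64(0.2397689002565897), np.float64(0.24064261601807113), np.float64(0.24007595580122004)]
mark 0.12893688535434433 2.0591528286016576 ptr 0.11439074812913669 22.980608115031348
tray c [0.54964724 0.02023906 0.105     ] [np.float64(0.11197054964876399), np.float64(0.1942428058235548), np.float64(0.11056189724018538), np.float64(0.19713605976612264)] [np.float64(22.323262954492396), np.float64(-67.2068649658482), np.float64(-156.18597137445295), np.float64(113.20655692785571)]
knob [[0.60554612 0.21065033 0.116     ]] lock [[0.4564691  0.20567109 0.12      ]] [[0.60567762 0.21081306 0.11895304]
 [0.45574074 0.20552868 0.12508123]]
g (array([ 0.59723206, -0.23206435]), np.float64(-0.38891539557999444), array([0.01061601, 0.04746047]), 60, array([379, 203,   9,  16,  71], dtype=int32))
y (array([ 0.43902426, -0.22618593]), np.float64(0.2907039734008108), array([0.04695884, 0.01107628]), 63, array([379, 257,   9,  16,  72], dtype=int32))
g (array([ 0.59436053, -0.23480176]), np.float64(-0.3542025555094108), array([0.02104487, 0.05205432]), 109, array([344, 268,  20,  16, 191], dtype=int32))
y (array([ 0.43510947, -0.22819284]), np.float64(0.2935268908667812), array([0.05763577, 0.01536832]), 108, array([298, 293,  16,  21, 163], dtype=int32))
```

```bash
python3 - <<'E'
from h import *
y=np.radians(2.1)
for yy in (y,y-np.pi): 
    q=robot.inverse_kinematics([.456,.2057,.22],[np.pi,0,yy]); print(q)
robot.goto([.456,.2057,.25],[np.pi,0,y]); robot.grip(0.5)
s=robot.sense(); print(s['t'],s['joint_pos'].round(3),s['tcp_pos'])
snap('wrist','w1'); snap('top','t1'); snap('side','s1')
E
```

```text
[-0.80715744  0.20807339  0.34818998  1.98297619 -0.0858797   0.96443257
 -0.38022783]
[-0.31211189  0.21910457 -0.22731732  1.95618756  0.05931311  0.97258436
  2.61064111]
2.3167 [-0.817  0.174  0.354  1.947 -0.07   1.032 -0.395] [0.45601681 0.20576225 0.24998597]
```

View pics/w1.png

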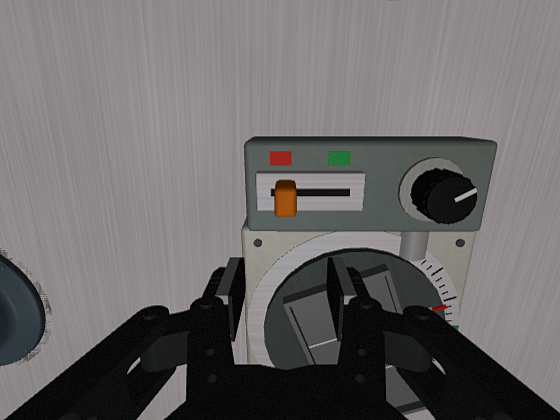

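View pics/t1.png

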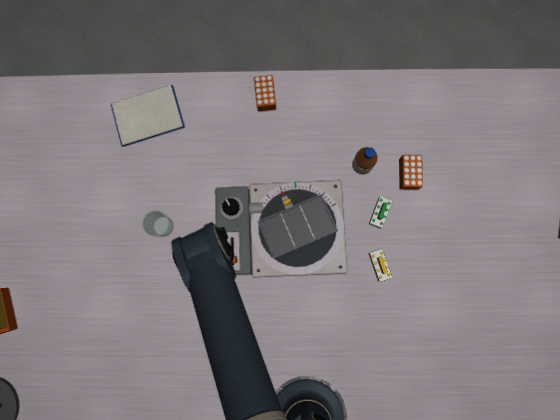

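View pics/s1.png

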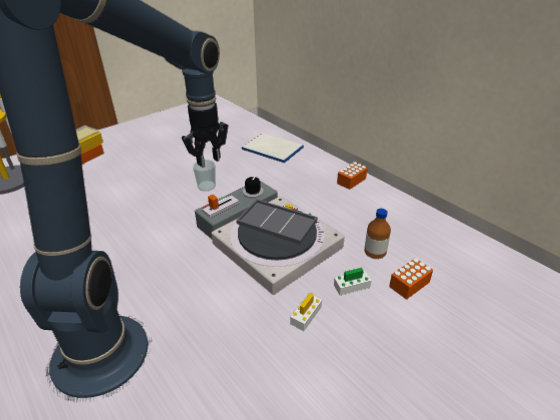

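The new views show no third block, so it's b (green) and d (yellow). In the wrist view the lock is at about (286,198) and the knob at about (445,195). I'll triangulate both.

```bash
python3 - <<'E'
from h import *
d=load('w1'); 
print('tcp proj',proj(d,[[.456,.2057,.25],[.456,.2057,.12]]))
m=mask(d,'o'); n,l,st,ce=cv2.connectedComponentsWithStats(m); 
b=0*m; b[170:225,265:305]=1
v,u=np.where((m*b)>0); P=depthpt(d,np.c_[u,v]); print(P.min(0),P.max(0)); z=P[:,2].max()
T=P[P[:,2]>z-.006]; print('lock top',T.min(0),T.max(0),(T.min(0)+T.max(0))/2)
hsv=cv2.cvtColor(d['image'],cv2.COLOR_RGB2HSV)
v,u=np.mgrid[160:230,395:485]; uv=np.c_[u.ravel(),v.ravel()]; P=depthpt(d,uv)
dark=hsv[uv[:,1],uv[:,0],2]<60
T=P[(P[:,2]>.108)&dark]; print('knob top',len(T),T.min(0),T.max(0),(T.min(0)+T.max(0))/2, np.median(T[:,2]))
print('track', depthpt(d,[(262,200),(355,180),(310,204),(380,220)]))
print('slot', depthpt(d,[(272,192),(349,192)]))
E
```

```text
tcp proj [[285.91850976 282.28361741]
 [285.88636749 206.2896878 ]]
[0.44593672 0.19739855 0.12254433] [0.46438169 0.28535105 0.38253261]
lock top [0.45313122 0.28535105 0.38253261] [0.45313122 0.28535105 0.38253261] [0.45313122 0.28535105 0.38253261]
knob top 2036 [0.45313122 0.19137614 0.10802688] [0.62877946 0.28535105 0.38253261] [0.54095534 0.23836359 0.24527975] 0.11656392637324298
track [[0.43175559 0.20067007 0.08415547]
 [0.52434689 0.22490805 0.08491768]
 [0.48094166 0.19844797 0.08514808]
 [0.55950676 0.1789501  0.07121435]]
slot [[0.44179162 0.20946593 0.08422814]
 [0.51957492 0.21242132 0.08499127]]
```

```bash
python3 - <<'E'
from h import *
d=load('w1'); m=mask(d,'o'); b=0*m; b[170:225,265:305]=1; m=m*b
v,u=np.where((m>0)&(d['range_z']>0)); P=depthpt(d,np.c_[u,v]); print(np.percentile(P,[1,50,99],axis=0))
T=P[P[:,2]>.120]; T=T[T[:,2]<.13]; print('lock top',len(T),np.percentile(T,[1,50,99],axis=0),(np.percentile(T,1,axis=0)+np.percentile(T,99,axis=0))/2)
v,u=np.mgrid[160:230,395:485]; uv=np.c_[u.ravel(),v.ravel()]; P=depthpt(d,uv)
T=P[(P[:,2]>.110)&(P[:,2]<.122)]; print('knob',len(T),cv2.minEnclosingCircle((T[:,:2]*1000).astype(np.float32)),T[:,2].mean())
E
```

```text
[[0.44606656 0.19787299 0.12320867]
 [0.4552989  0.21065167 0.12513606]
 [0.4641338  0.22201879 0.126949  ]]
lock top 542 [[0.44606656 0.19787299 0.12320867]
 [0.4552989  0.21065167 0.12513606]
 [0.4641338  0.22201879 0.126949  ]] [0.45510018 0.20994589 0.12507884]
knob 2091 ((606.5250244140625, 215.8024139404297), 24.795007705688477) 0.11625352776192584
```

```bash
python3 - <<'E'
from h import *
robot.move_straight([.4556,.2075,.14],vel=.2)
print(robot.move_straight([.4556,.2075,.104],vel=.08,contact_N=8)); 
robot.grip(0,30); s=robot.sense(); print(s['t'],s['opening'],s['tcp_pos'],s['wrist_force'])
u=np.array([np.cos(np.radians(2.1)),np.sin(np.radians(2.1)),0]); p=np.array(s['tcp_pos'])
r=robot.move_straight(p+u*.072,vel=.04,contact_N=12)
s=robot.sense(); print(r,s['t'],s['opening'],s['tcp_pos'],s['wrist_force'],(s['tcp_pos']-p)@u)
E
```

```text
False
4.0833 0.23135510993554254 [0.45600427 0.20768983 0.10462769] [-0.70719316 -0.23843871  3.49695182]
True 5.375 0.22669430745334038 [0.5106638  0.20970554 0.1046297 ] [-2.37767627 -0.10690446  5.2738571 ] 0.05469668379388936
```

```bash
python3 - <<'E'
from h import *
u=np.array([np.cos(np.radians(2.1)),np.sin(np.radians(2.1)),0]); p=np.array(robot.sense()['tcp_pos'])
r=robot.move_straight(p+u*.012,vel=.02,contact_N=15)
s=robot.sense(); print(r,s['t'],s['opening'],(s['tcp_pos']-p)@u,s['wrist_force'])
robot.grip(.5); p=robot.sense()['tcp_pos']; robot.move_straight([p[0],p[1],.2],vel=.25)
robot.goto([.49,.10,.36],[np.pi,0,np.radians(2.1)])
snap('wrist','w2'); snap('top','t2'); print(robot.sense()['t'])
E
```

```text
True 5.7333 0.22683539755707172 8.588961033943224e-05 [-2.83014553 -0.17330065  5.73766882]
7.5167
```

View pics/w2.png

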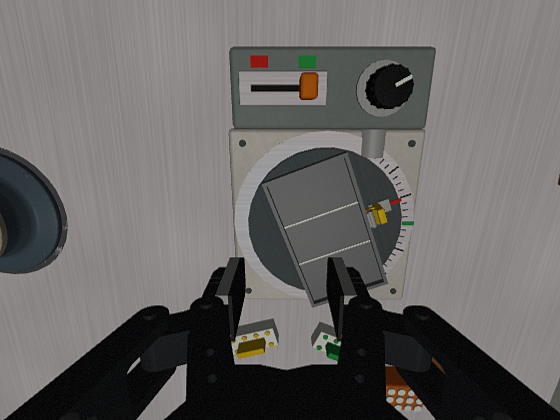

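The lock sits at its free end: grip at (309,86), beside the green patch at (307,62), and it hit a hard stop twice. Next are the blocks, starting with a fresh pose.

```bash
python3 - <<'E'
from h import *
d=load('t2')
for cc,bx in (('g',(350,175,440,300)),('y',(350,175,440,300))): print(cc,finpose(d,cc,box=bx))
# tray orientation
tc=np.array([.5505,.0207]); a=np.radians(22.95)
ty=np.array([-np.sin(a),np.cos(a)])
for k in (-1,0,1): print(k,tc+.06*k*ty)
# move above yellow, jaw axis along block y
c,yaw=finpose(d,'y',box=(350,175,440,300))[:2]
for yy in (yaw+np.pi/2,yaw-np.pi/2): print(yy,robot.inverse_kinematics([c[0],c[1],.2],[np.pi,0,yy]))
for k in(-1,0,1):
  for yy in (a+np.pi/2,a-np.pi/2): print(k,yy,robot.inverse_kinematics([*(tc+.06*k*ty),.2],[np.pi,0,yy]))
E
```

```text
g (array([ 0.59723206, -0.23206435]), np.float64(-0.38891539557999444), array([0.01061601, 0.04746047]), 60, array([379, 203,   9,  16,  71], dtype=int32))
y (array([ 0.43902426, -0.22618593]), np.float64(0.2907039734008108), array([0.04695884, 0.01107628]), 63, array([379, 257,   9,  16,  72], dtype=int32))
-1 [ 0.57389566 -0.03455073]
0 [0.5505 0.0207]
1 [0.52710434 0.07595073]
1.8615003001957073 [-0.13251456  0.24298169  0.61964479  2.0299439  -0.17652638  0.92009229
  2.44224201]
-1.2800923533940858 [-0.34835152  0.29385446  0.90008985  2.03902161 -0.28555865  0.93650482
 -0.57753119]
-1 1.9713493901275951 [-0.2608212   0.35344037  0.3163622   1.839453   -0.13101452  0.96893262
  2.08297337]
-1 -1.170243263462198 [-0.47395941  0.38670395  0.60006545  1.85115972 -0.25897913  0.98198766
 -0.933281  ]
0 1.9713493901275951 [-0.35039654  0.31342972  0.29340255  1.89290748 -0.1097904   0.9506989
  1.96478427]
0 -1.170243263462198 [-0.5700549   0.34076449  0.5756514   1.90469653 -0.22400474  0.95972092
 -1.06137394]
1 1.9713493901275951 [-0.44093905  0.28264264  0.26577785  1.9322567  -0.0909626   0.93809943
  1.83998978]
1 -1.170243263462198 [-0.66080216  0.30383855  0.54048566  1.94391256 -0.19126911  0.94380588
 -1.19789116]
```

```bash
python3 - <<'E'
from h import *
robot.goto([.439,-.226,.22],[np.pi,0,-1.28]); 
d=snap('wrist','w3'); print(robot.sense()['t'])
for c in 'gy':
    try: print(c,finpose(d,c))
    except Exception as e: print(c,e)
E
```

```text
8.9083
g (array([ 0.59759229, -0.23025597]), np.float64(-0.38561733688603983), array([0.0113204 , 0.04807291]), 833, array([324,   0,  47,  56, 833], dtype=int32))
y (array([ 0.43818521, -0.22327406]), np.float64(0.2971426646787818), array([0.04890742, 0.01096754]), 539, array([279, 174,  12,  48, 539], dtype=int32))
```

View pics/w3.png

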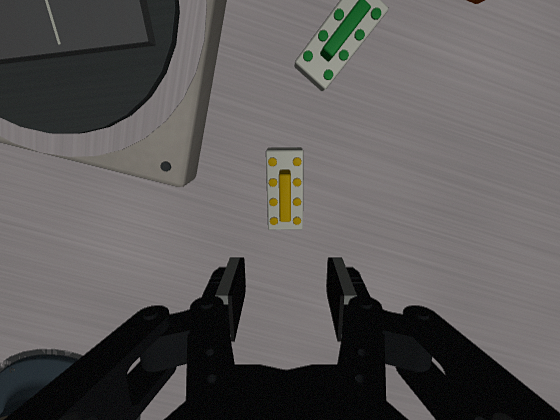

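```bash
cat >> h.py <<'E'
TC=np.array([.5505,.0215]); TA=np.radians(22.95); TY=np.array([-np.sin(TA),np.cos(TA)])
def pick(c,yaw):
    o=[np.pi,0,yaw-np.pi/2]
    p=robot.sense()['tcp_pos']
    if np.hypot(*(p[:2]-c))>.03: robot.goto([*c,.20],o)
    robot.move_straight([*c,.10],vel=.2,attitude=o)
    print('dn',robot.move_straight([*c,.049],vel=.08,contact_N=8)); robot.grip(0,60)
    print('grip',robot.sense()['opening'])
    robot.move_straight([*c,.25],vel=.25); print('lift',robot.sense()['opening'],robot.sense()['wrist_force'],robot.sense()['t'])
E
python3 - <<'E'
from h import *
pick(np.array([.4386,-.2247]),.294)
robot.goto([*(TC+.06*TY),.25],[np.pi,0,TA-np.pi/2])
snap('wrist','w4'); snap('side','s4'); s=robot.sense(); print(s['opening'],s['t'],s['tcp_pos'],s['wrist_force'])
E
```

```text
dn False
grip 0.12395815444691771
lift 0.1262695768858308 [ 0.51619017  0.88191749 -2.71359228] 11.7833
0.12425468101087711 13.0833 [0.52705067 0.07444992 0.25009266] [ 0.2405794  -0.54768939 -1.7282111 ]
```

View pics/w4.png

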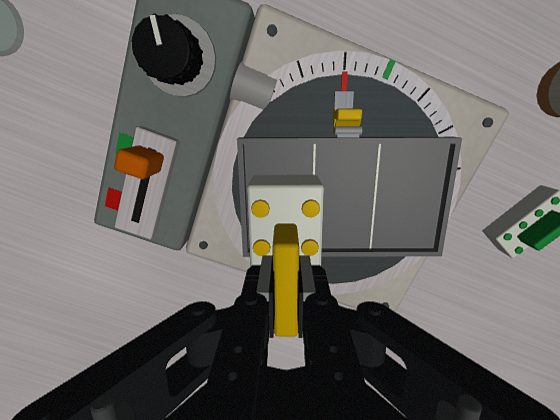

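View pics/s4.png

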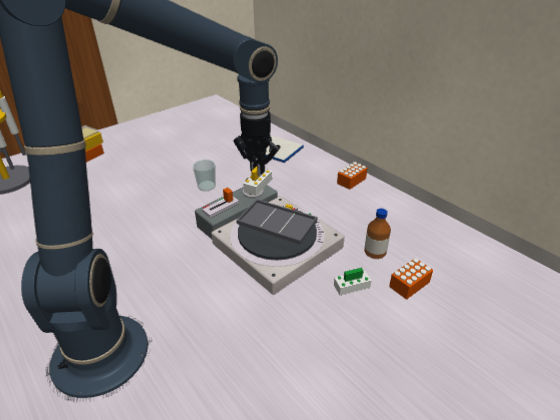

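The yellow block is held level above the left-hand place. I'll lower it now.

```bash
python3 - <<'E'
from h import *
p=TC+.06*TY
robot.move_straight([*p,.165],vel=.15)
s=robot.sense(); print(s['tcp_pos'],s['opening'])
r=robot.move_straight([*p,.140],vel=.03,contact_N=2.5); s=robot.sense(); print(r,s['tcp_pos'],s['opening'],s['wrist_force'])
robot.grip(.45); robot.move_straight([*p,.24],vel=.25)
snap('wrist','w5'); print(robot.sense()['t'])
E
```

```text
[0.52787    0.07631426 0.1657346 ] 0.1285122593967152
True [0.52686346 0.07692728 0.14387572] 0.12242220328465543 [0.45261209 0.20953862 1.14465099]
15.4333
```

View pics/w5.png

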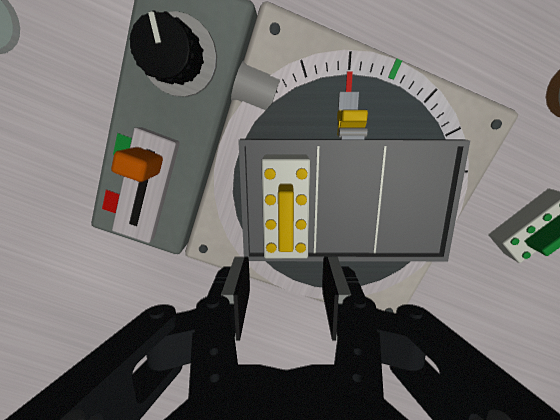

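The yellow block is in the left place, but its near end is at (285,258), close to the near rim. I'll check the heights and the margin.

```bash
python3 - <<'E'
from h import *
d=load('w5')
print(finpose(d,'y',z=.155,box=(240,150,330,270),zmin=.14), TC+.06*TY)
# tray rim outer corners
uv=[(245,141),(467,140),(449,261),(246,260)]
print(onplane(d,uv,.104).mean(0)); print(onplane(d,uv,.104))
im=cv2.cvtColor(d['image'],cv2.COLOR_RGB2BGR); cv2.imwrite('pics/z5.png',cv2.resize(im[130:270,230:480],None,fx=3,fy=3))
pts=[(268,163),(305,163),(268,253),(305,253),(286,200),(286,240),(330,200),(400,200)]
P=depthpt(d,pts); print(np.c_[(P[:,:2]-TC)@np.array([np.cos(TA),np.sin(TA)]),(P[:,:2]-TC)@TY,P[:,2]].round(4))
E
```

```text
(array([0.52681226, 0.07796589]), np.float64(0.3919435761869823), array([0.04879892, 0.01144342]), 916, array([278, 191,  16,  61, 917], dtype=int32)) [0.52710434 0.07675073]
[0.54947675 0.02142391 0.104     ]
[[ 0.56481937  0.13224746  0.104     ]
 [ 0.64041288 -0.04446339  0.104     ]
 [ 0.53479256 -0.09324976  0.104     ]
 [ 0.4578822   0.09116134  0.104     ]]
[[ 0.0408  0.0755  0.1262]
 [ 0.0408  0.0454  0.1263]
 [-0.0396  0.077   0.1266]
 [-0.0404  0.0438  0.125 ]
 [ 0.0177  0.0608  0.1553]
 [-0.0149  0.0608  0.1546]
 [ 0.0008  0.0191  0.0956]
 [ 0.001  -0.0471  0.0965]]
```

View pics/z5.png

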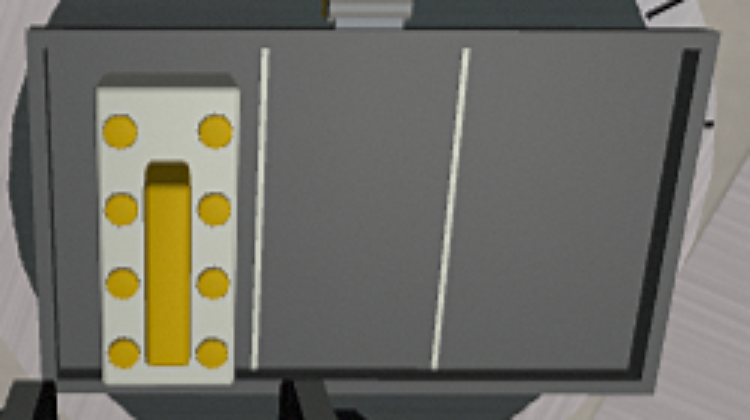

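The block sits flat (box top at 0.126 at both ends) and centred. Now the green one, after checking its pose again.

```bash
python3 - <<'E'
from h import *
robot.goto([.5975,-.231,.22],[np.pi,0,-.387-np.pi/2])
d=snap('wrist','w6'); r=finpose(d,'g'); print(r)
c,yaw=r[:2]; 
if np.hypot(*(c-[.5975,-.231]))<.006: 
    c=(c+[.5972,-.2320])/2
    pick(c,yaw)
    p=TC-.06*TY
    robot.goto([*p,.25],[np.pi,0,TA-np.pi/2])
    snap('wrist','w7'); s=robot.sense(); print(s['opening'],s['t'],s['tcp_pos'])
E
```

```text
(array([ 0.59853003, -0.23031786]), np.float64(-0.3853205275825502), array([0.01124649, 0.04846989]), 569, array([282, 171,  12,  48, 569], dtype=int32))
dn False
grip 0.12239010303972456
lift 0.1242000713681624 [ 0.03957947 -0.79285245 -2.14555243] 19.525
0.1234096304236096 20.3917 [ 0.57378748 -0.03605238  0.24986741]
```

View pics/w7.png

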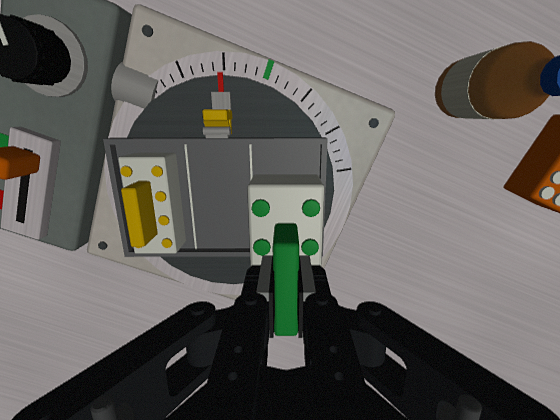

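The green block is held level over the right place.

```bash
python3 - <<'E'
from h import *
p=TC-.06*TY
robot.move_straight([*p,.165],vel=.15)
r=robot.move_straight([*p,.136],vel=.03,contact_N=2.5); s=robot.sense(); print(r,s['tcp_pos'],s['opening'],s['wrist_force'])
robot.grip(.45); robot.move_straight([*p,.24],vel=.25)
robot.goto([*TC,.26],[np.pi,0,TA-np.pi/2])
d=snap('wrist','w8'); snap('top','t8'); snap('side','s8');print(robot.sense()['t'])
for c in 'gy': 
    r=finpose(d,c,z=.15,box=(180,130,420,270),zmin=.14); q=r[0]-TC; print(c,q@[np.cos(TA),np.sin(TA)],q@TY,np.degrees(r[1]),r[2:])
E
```

```text
True [ 0.57369255 -0.03355036  0.14361297] 0.12720626807148588 [ 1.32172419  0.229548   -0.14398695]
23.225
g -0.001225933902652719 -0.05957898481803948 23.981225967407227 (array([0.04962968, 0.01230168]), 781, array([352, 185,  22,  59, 895], dtype=int32))
y -0.0006179794547108298 0.060527026426271766 22.94005012512207 (array([0.04945869, 0.01464998]), 927, array([ 202,  183,   28,   60, 1100], dtype=int32))
```

View pics/w8.png

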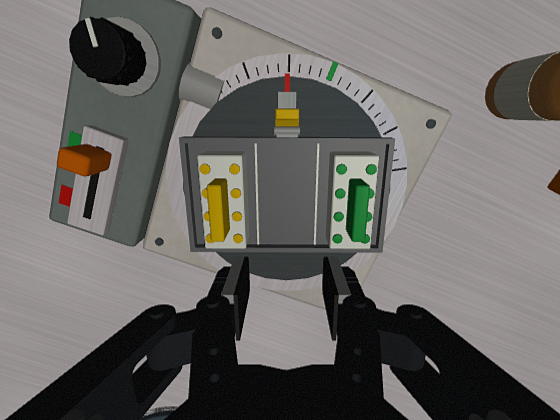

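View pics/s8.png

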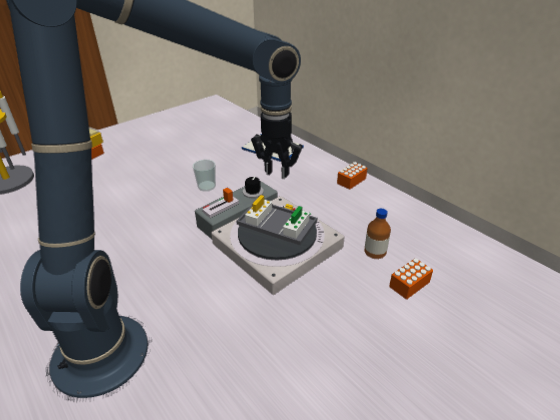

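Both blocks are flat in place. I'll press on the yellow block's fin with the gripper shut.

```bash
python3 - <<'E'
from h import *
robot.grip(0,40)
p=TC+.0605*TY
robot.goto([*p,.19],[np.pi,0,TA-np.pi/2])
r=robot.move_straight([*p,.150],vel=.03,contact_N=3); s=robot.sense(); print(r,s['tcp_pos'],s['wrist_force'],s['t'])
for z in np.arange(s['tcp_pos'][2]-.004,.139,-.003):
    r=robot.move_straight([*p,z],vel=.04,contact_N=18); s=robot.sense(); print(z.round(4),r,s['tcp_pos'].round(4),s['wrist_force'].round(1))
    if r: break
print(s['t'])
E
```

```text
True [0.52667677 0.07724726 0.16310016] [-0.15608359 -0.71570917  1.32153852] 25.0083
0.1591 True [0.5266 0.0772 0.1602] [-0.6 -0.3  4.8]
25.2167
```

```bash
python3 - <<'E'
from h import *
p=TC+.0605*TY
for z in np.arange(.158,.139,-.002):
    r=robot.move_straight([*p,z],vel=.015,contact_N=30); s=robot.sense(); print(z.round(4),r,s['tcp_pos'].round(4),s['wrist_force'].round(1))
    if s['wrist_force'][2]>28: break
print(s['t'])
E
```

```text
0.158 False [0.5267 0.0772 0.1591] [-5.2  0.5 13. ]
0.156 False [0.5266 0.0772 0.1563] [-2.8 -0.4  4.9]
0.154 False [0.5267 0.0772 0.1541] [-2.4  0.1  4.5]
0.152 False [0.5267 0.0772 0.152 ] [-2.4 -0.5  4.3]
0.15 False [0.5267 0.0772 0.15  ] [-1.8 -0.4  4. ]
0.148 False [0.5267 0.0772 0.1479] [-1.8 -0.5  4.1]
0.146 False [0.5267 0.0772 0.1461] [-3.4  1.3  6.4]
0.144 False [0.5267 0.0772 0.1442] [-2.9  0.2  6.6]
0.142 False [0.5267 0.0772 0.1425] [-4.7 -0.3  9.7]
0.14 False [0.5269 0.0772 0.1423] [-10.    0.6  24.7]
28.0333
```

It hit the bottom stop at a sink of about 23.7 mm. I'll lift off and check the latch.

```bash
python3 - <<'E'
from h import *
p=TC+.0605*TY
for z in (.148,.155,.26):
    robot.move_straight([*p,z],vel=.1); print(robot.sense()['wrist_force'].round(1))
robot.goto([*TC,.26],[np.pi,0,TA-np.pi/2]); robot.grip(.45)
d=snap('wrist','w9'); snap('side','s9'); print(robot.sense()['t'])
e=load('w8')
for z,d in ((.152,e),(.135,d)):
  for c in 'gy':
    r=finpose(d,c,z=z,box=(180,130,420,270),zmin=.115); q=r[0]-TC; print(c,q@[np.cos(TA),np.sin(TA)],q@TY,np.degrees(r[1]),r[2])
    b=np.zeros((420,560),bool); b[130:270,180:420]=1; v,u=np.where((mask(d,c)>0)&b&(d['range_z']>0)); P=depthpt(d,np.c_[u,v]); print('z top',np.percentile(P[:,2],[50,90,97]))
  print('floor',np.median(depthpt(d,[(280,200),(290,190),(285,220)])[:,2]))
E
```

```text
[ 0.5  0.1 -0.5]
[ 1.2 -0.1  0.3]
[ 0.1 -0.7  0.5]
30.6333
g -0.0014878049210650778 -0.06077109454991788 23.149744033813473 [0.05096636 0.01522097]
z top [0.15315404 0.15451421 0.1550065 ]
y -0.00048158603359425183 0.06109973402695327 23.18213081359863 [0.05167965 0.02032373]
z top [0.15249103 0.1544777  0.15496671]
floor 0.09516365234818763
g 0.005961129857221427 -0.06741247131804133 27.8384132385254 [0.04890986 0.01115187]
z top [0.13540648 0.13674487 0.13717611]
y 0.0004478580876344531 0.061293462114972226 23.634263992309567 [0.05009212 0.01889288]
z top [0.13196602 0.13670039 0.13721658]
floor 0.07642008842774328
```

View pics/w9.png

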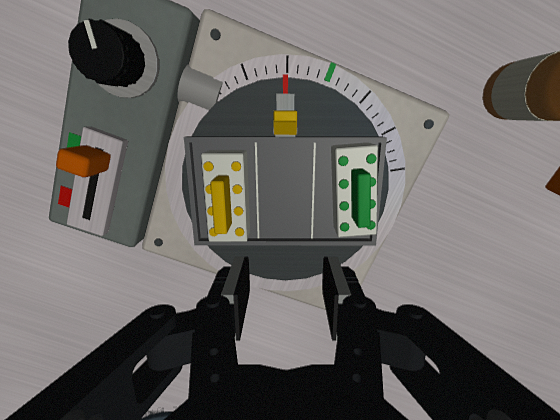

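The tray is down by 19.6 mm and holds by itself, with the catch over its edge. The green block has shifted about 7 mm and turned 4.7°, so I'll check that it's still flat.

```bash
python3 - <<'E'
from h import *
d=load('w9'); im=cv2.cvtColor(d['image'],cv2.COLOR_RGB2BGR); cv2.imwrite('pics/z9.png',cv2.resize(im[120:260,180:400],None,fx=3.5,fy=3.5,interpolation=cv2.INTER_CUBIC))
ex=np.array([np.cos(TA),np.sin(TA)])
b=np.zeros((420,560),bool); b[140:245,325:385]=1
v,u=np.where(b&(d['range_z']>0)); P=depthpt(d,np.c_[u,v]); hsv=cv2.cvtColor(d['image'],cv2.COLOR_RGB2HSV)[v,u]
w=(hsv[:,2]>150)&(hsv[:,1]<50)&(P[:,2]>.09)&(P[:,2]<.12); Q=P[w]; X=(Q[:,:2]-TC)@ex; Y=(Q[:,:2]-TC)@TY
A=np.c_[X,Y,np.ones(len(X))]; print(np.linalg.lstsq(A,Q[:,2],rcond=None)[0], Q[:,2].std(),X.min(),X.max(),Y.min(),Y.max())
for lo in (-.045,-.02,.0,.02,.04): 
    k=abs(X-lo)<.01; print(lo,k.sum(),np.median(Q[k,2]))
E
```

```text
[2.52988729e-05 1.34957018e-03 1.07227482e-01] 0.0006952662968832278 -0.03973612235408722 0.05085524660496241 -0.08931613871683328 -0.04528570494064969
-0.045 90 0.10707103971147361
-0.02 299 0.10715481505073365
0.0 265 0.10705665871221037
0.02 301 0.10713999287428577
0.04 664 0.10713897163220018
```

View pics/z9.png

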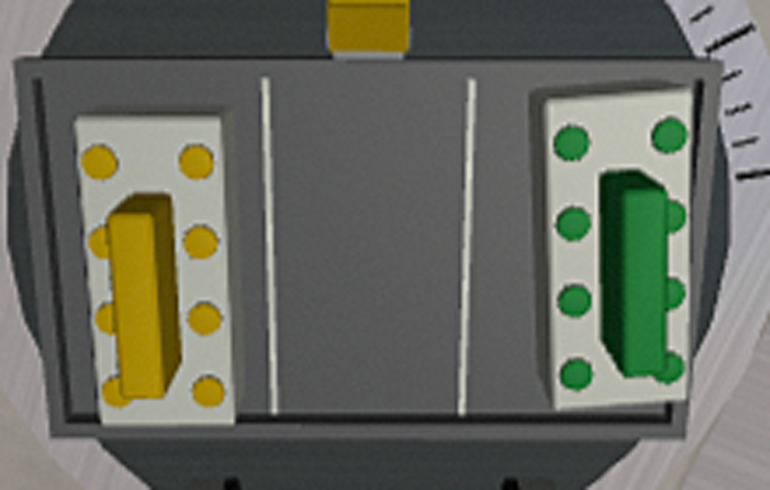

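The green block is flat (no slope across its top) and inside the walls, so I'll leave it. Next come the knob, the exact pointer angle, and the knob centre.

```bash
cat >> h.py <<'E'
def pointer(d,box=None):
    """angle (deg) of red pointer tip and green mark about stage centre by ray casting"""
    hsv=cv2.cvtColor(d['image'],cv2.COLOR_RGB2HSV)
    C=np.array([.5505,.0215])
    out={}
    for nm,m,z,r in (('red',cv2.inRange(hsv,(0,120,80),(8,255,255))|cv2.inRange(hsv,(172,120,80),(180,255,255)),.064,(.08,.119)),('grn',cv2.inRange(hsv,(50,90,60),(85,255,255)),.05,(.114,.14))):
        v,u=np.where(m>0); P=onplane(d,np.c_[u,v],z)[:,:2]-C; R=np.hypot(*P.T); k=(R>r[0])&(R<r[1])&(P[:,0]>.05)
        if nm=='red': k&=R>.1
        out[nm]=(np.degrees(np.arctan2(P[k,1],P[k,0])).mean() if k.any() else None,R[k].mean() if k.any() else None,int(k.sum()))
    return out
E
python3 - <<'E'
from h import *
for n in ('w8','w9','w2','t2'): print(n,pointer(load(n)))
d=load('w9'); print('shaft',depthpt(d,[(195,85),(200,82)]))
for y in (2.6,2.3,2.0): print(y,robot.inverse_kinematics([.606,.213,.16],[np.pi,0,y]))
v,u=np.mgrid[15:100,60:165]; uv=np.c_[u.ravel(),v.ravel()]; P=depthpt(d,uv)
T=P[(P[:,2]>.113)&(P[:,2]<.121)]; print('knob',len(T),T.mean(0),np.percentile(T,[1,99],axis=0).mean(0))
E
```

```text
w8 {'red': (np.float64(23.968895363578845), np.float64(0.10796521701990554), 90), 'grn': (np.float64(2.8232631333071048), np.float64(0.1281539522015211), 108)}
w9 {'red': (np.float64(24.075239142057114), np.float64(0.10795662722704379), 90), 'grn': (np.float64(2.81546205179599), np.float64(0.12819312207398043), 107)}
w2 {'red': (np.float64(23.77207292903178), np.float64(0.10805668055498308), 43), 'grn': (np.float64(2.4609658376243835), np.float64(0.12855586435105923), 36)}
t2 {'red': (np.float64(22.893458512403143), np.float64(0.1070917195310853), 11), 'grn': (np.float64(1.7175705304022806), np.float64(0.12924942591529098), 6)}
shaft [[0.61246173 0.14953532 0.05934212]
 [0.61712085 0.1459602  0.05846892]]
2.6 [ 0.33014464  0.80847542 -1.18135904  1.65591931  0.78864115  1.23204456
  1.57276136]
2.3 [ 0.33014464  0.80847542 -1.18135904  1.65591931  0.78864115  1.23204456
  1.27276136]
2.0 [ 0.24679549  0.70532467 -0.99334326  1.66028012  0.64184245  1.13678066
  1.07927206]
knob 2782 [0.60811335 0.21459122 0.1168316 ] [0.60776032 0.21478532 0.11626431]
```

Pointer minus mark is 21.2°, consistent across views, so the knob needs 13.3 rad clockwise. I'll do that in three strokes of joint 7.

```bash
cat >> h.py <<'E'
KC=np.array([.6068,.2137])
def j7(x):
    q=np.array(robot.sense()['joint_pos']); q[6]=x; robot.move_joints(q)
def stroke(a,b,n=3):
    j7(a); robot.grip(0,60); o0=robot.sense()['opening']; s=robot.sense(); print('grip',round(o0,3),s['tcp_pos'].round(4),s['joint_pos'][6].round(3))
    q=np.array(s['joint_pos']); 
    for k in range(1,n+1):
        q[6]=a+(b-a)*k/n; robot.move_joints(q)
    s=robot.sense(); print('end',round(s['opening'],3),s['joint_pos'][6].round(3),s['wrist_force'].round(1),s['torque'].round(2),s['t'])
    robot.grip(.95)
E
python3 - <<'E'
from h import *
robot.goto([*KC,.22],[np.pi,0,.04]); robot.grip(.95); print(robot.sense()['joint_pos'].round(2))
j7(2.25); s=robot.sense(); print(s['tcp_pos'],s['tcp_rot'])
robot.move_straight([*KC,.14],vel=.2); print(robot.move_straight([*KC,.096],vel=.06,contact_N=8))
s=robot.sense();print(s['joint_pos'].round(2),s['wrist_force'])
stroke(2.25,-2.19)
snap('side','s10')
E
```

```text
[-0.8   0.47  0.56  1.67 -0.28  1.08 -0.12]
[0.60680651 0.21349817 0.22014142] [3.14146911e+00 7.71037465e-05 2.40950584e+00]
False
[-0.75  0.61  0.49  1.77 -0.36  0.86  2.32] [ 0.29099974 -0.42949436 -0.25135165]
grip 0.522 [0.6067 0.2142 0.0967] 2.25
end 0.518 -2.189 [ 4.6  3.8 -1.2] [ 0.75 -0.66 -0.1 ] 40.075
```

```bash
python3 - <<'E'
from h import *
j7(2.25)
for n in('side','top'):
    d=snap(n,n+'11'); print(n,pointer(d))
print(pointer(load('s9')),robot.sense()['t'])
stroke(2.25,-2.19)
for n in('side','top'): print(n,pointer(snap(n,n+'12')))
E
```

```text
side {'red': (np.float64(17.118222102293313), np.float64(0.10979875891162923), 5), 'grn': (np.float64(6.712267136453533), np.float64(0.12240414803504339), 23)}
top {'red': (np.float64(15.79751513364773), np.float64(0.10683094162029402), 10), 'grn': (np.float64(1.7175705304022806), np.float64(0.12924942591529098), 6)}
{'red': (np.float64(23.45822971911833), np.float64(0.11117392301700968), 4), 'grn': (np.float64(8.429013870900594), np.float64(0.12475817087228568), 33)} 44.3583
grip 0.52 [0.6065 0.214  0.0971] 2.25
end 0.52 -2.19 [ 4.8  4.4 -2.6] [ 0.53 -0.7  -0.04] 49.0083
side {'red': (np.float64(9.872330065665048), np.float64(0.11113212286460623), 5), 'grn': (np.float64(6.340348716838193), np.float64(0.12571951829088096), 10)}
top {'red': (np.float64(8.571773542572707), np.float64(0.1072699962616749), 11), 'grn': (np.float64(1.7175705304022806), np.float64(0.12924942591529098), 6)}
```

View pics/side12.png

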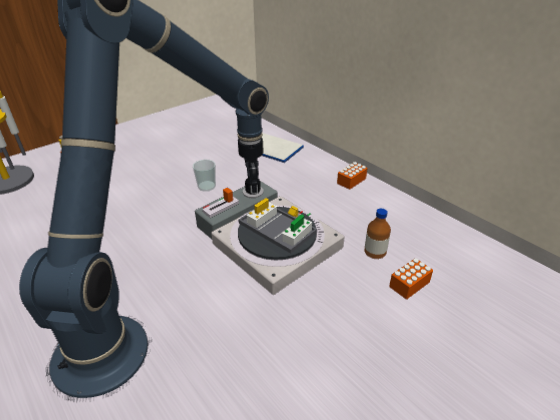

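Each stroke moves the table about 7.1° (top view: 22.9 → 15.8 → 8.6), so I'll do the third and then check closely with the wrist camera.

```bash
python3 - <<'E'
from h import *
stroke_b=-2.15
j7(2.25); stroke(2.25,stroke_b)
print('top',pointer(snap('top','top13')))
robot.move_straight([*KC,.20],vel=.2)
robot.goto([.52,.06,.26],[np.pi,0,-np.pi/2]); d=snap('wrist','w13'); print('wrist',pointer(d),robot.sense()['t'],robot.sense()['joint_pos'].round(2))
im=cv2.cvtColor(d['image'],cv2.COLOR_RGB2BGR); 
E
```

```text
grip 0.52 [0.6063 0.2139 0.0975] 2.25
end 0.522 -2.149 [ 5.3  3.  -3. ] [ 0.47 -0.98 -0.06] 57.8667
top {'red': (np.float64(1.4198519824728515), np.float64(0.10678338261006468), 10), 'grn': (np.float64(1.7175705304022806), np.float64(0.12924942591529098), 6)}
wrist {'red': (np.float64(2.701846069567241), np.float64(0.10828902109232413), 98), 'grn': (np.float64(2.6468570810426284), np.float64(0.12852757425047065), 124)} 59.8583 [-0.64  0.22  0.52  1.89 -0.12  1.07 -1.64]
```

View pics/w13.png

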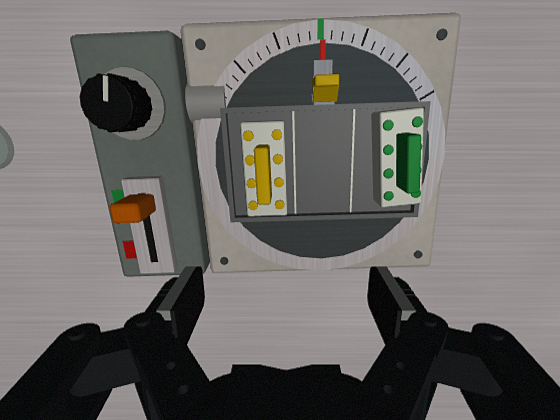

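```bash
python3 - <<'E'
from h import *
d=load('w13'); S=onplane(d,[(200,44),(442,34),(418,254),(224,261)],.05); print(S.round(4),S.mean(0))
C=S.mean(0)[:2]
hsv=cv2.cvtColor(d['image'],cv2.COLOR_RGB2HSV)
for m,z,b in ((cv2.inRange(hsv,(0,120,80),(8,255,255)),.064,(36,60)),(cv2.inRange(hsv,(50,90,60),(85,255,255)),.05,(15,42))):
    v,u=np.where(m>0); k=(abs(u-322)<10)&(v>=b[0])&(v<b[1]); P=onplane(d,np.c_[u,v][k],z)[:,:2]-C; print(k.sum(),np.hypot(*P.mean(0)),np.degrees(np.arctan2(*P.mean(0)[::-1])))
E
```

```text
[[ 0.6651  0.1479  0.05  ]
 [ 0.6737 -0.0936  0.05  ]
 [ 0.4325 -0.1021  0.05  ]
 [ 0.4231  0.1394  0.05  ]] [0.54858643 0.02289799 0.05      ]
108 0.1092985557047004 1.9339038400980146
124 0.1303720737835068 1.9936627180930846
```

The pointer is within 0.1° of the mark and the tray is still down. Now I'll slide the lock back.

```bash
python3 - <<'E'
from h import *
y=np.radians(2.1); u=np.array([np.cos(y),np.sin(y),0])
robot.grip(.5)
robot.goto([.5107,.2097,.2],[np.pi,0,y]); robot.move_straight([.5107,.2097,.14],vel=.2)
print(robot.move_straight([.5107,.2097,.104],vel=.08,contact_N=8)); robot.grip(0,30)
s=robot.sense(); p=np.array(s['tcp_pos']); print(s['opening'],p)
for st in (.075,.012):
    q=np.array(robot.sense()['tcp_pos']); r=robot.move_straight(q-u*st,vel=.04 if st>.05 else .02,contact_N=12 if st>.05 else 15)
    s=robot.sense(); print(r,s['opening'],(s['tcp_pos']-p)@u,s['wrist_force'].round(1))
robot.grip(.5); p=robot.sense()['tcp_pos']; robot.move_straight([p[0],p[1],.2],vel=.25)
robot.goto([.50,.06,.30],[np.pi,0,-np.pi/2]); d=snap('wrist','w14'); print(pointer(d),robot.sense()['t'])
snap('top','t14'); snap('side','s14')
print('floor',np.median(depthpt(d,[(310,160),(320,170),(325,180)])[:,2]))
E
```

```text
False
0.2247988373562932 [0.51060828 0.20982754 0.10467027]
True 0.22851902147187833 -0.06015170340192122 [ 0.7  1.1 -0.9]
True 0.22422097171317285 -0.060245870965086996 [0.9 0.3 0.2]
{'red': (np.float64(2.8060527283287393), np.float64(0.10819060225268846), 84), 'grn': (np.float64(2.7619458591136588), np.float64(0.1286110118486103), 113)} 66.675
floor 0.0779937220295378
```

View pics/w14.png

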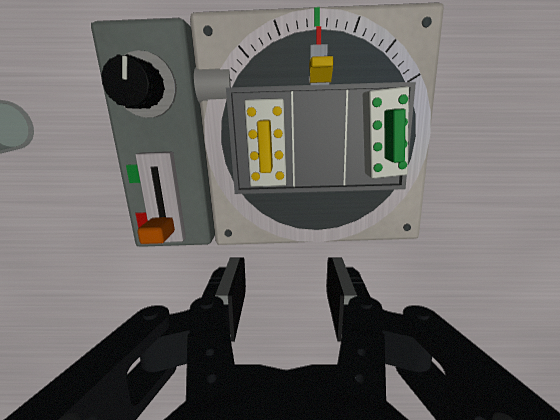

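View pics/s14.png

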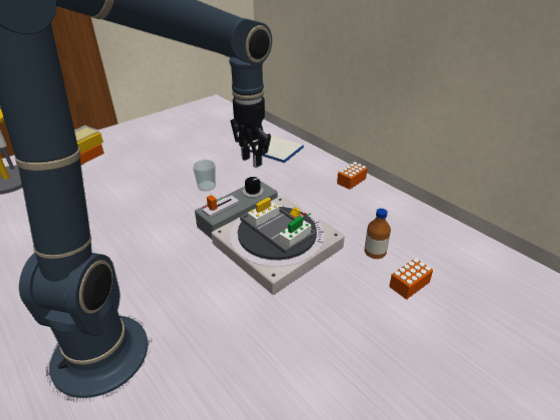

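The lock travelled its full 60.2 mm and sits beside the red patch (155,230). The pointer is in line (318,35 against 317,17), the tray is down, and the gripper is clear of everything.

```bash
python3 - <<'E'
from h import *
d=load('w14'); P=depthpt(d,[(376,168),(403,168),(373,108),(404,96),(250,110),(282,180)]); print(P[:,2].round(4)); robot.close_job(); print(robot.sense()['t'])
E
```

```text
[0.1091 0.1104 0.1071 0.1107 0.1106 0.108 ]
the job is handed in; nothing more can be done
the job is handed in; nothing more can be done
```

The job is done and handed in, at about 67 s of the 210 s allowed. Only two blocks were there, green (`block_b`) and yellow (`block_d`), and both are in the tray.

1. **Unlock:** I slid the lock to its hard stop at the green patch.
2. **Load and press:** I put the blocks in the two outer places and pressed the tray down to its bottom stop. When I let go, it stayed down by about 19.6 mm.
3. **Turn:** I turned the knob 13.3 rad clockwise in three strokes and let go.
4. **Lock again:** I slid the lock back 60.2 mm to its hard stop at the red patch.

**Last checks:**
- **Pointer:** in the wrist camera it is within about 0.1° of the mark. The top camera gave 0.3°, but from only a few pixels.
- **Tray:** it was still down after the knob was turned and the lock slid back. The last reading of its floor was 78 mm above the bench, against 76 mm just after pressing.
- **Blocks:** the box-top heights agree within the camera's noise (107–111 mm), so both lie flat.
- **Other objects:** I touched none of them, and the last side view shows the bottle, rack and beaker where they started.

**One thing off:** around the time of the press, the green block shifted about 7 mm and turned about 5° in its place. It still lay flat and inside the rim, so I left it rather than risk releasing the catch.

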